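# Set the large dust gate to half open

## Task

Two dust-extraction gates stand on the bench. On the larger one, take the knob of the shutter plate and slide the plate off its port, away from the hose spigot, until it clicks into its next notch, the half-open one; do not run past it. Let go there, and leave the smaller gate's shutter as it is.

Things in the scene. Friction and masses are not known exactly. Their poses are not given: they have to be found in the camera images.
- large_gate: The larger dust gate, fixed to the bench: a low grey box 170 long x 112 wide x 40 mm high with a round 62 mm port in its top, an aluminium shutter plate between two steel rails on top (48 mm high; front lip of the plate 47 mm) and a black hose spigot (34 mm thick, 36 mm long) at one end. Origin: centre of the underside, on the bench. Its x axis runs along the box towards the spigot, y across it, z up.
- large_shutter (a joint): Slide of the larger gate's shutter plate (84 x 84 mm, 3 mm thick), in m, growing as it opens (along -x of large_gate). Three sprung notches: 0 closed (port covered, the start, give or take 2 mm), 0.035 half open, 0.070 fully open. Leaving a notch takes about 4 N; the ridge between two notches lies midway, and a plate let go within about 15 mm of a notch draws itself into it, to about 2 mm.
- large_knob (a point): Centre of the top face of the black round upright knob on the larger gate's shutter plate; moves with the plate. The knob is 25 mm across and reaches from the plate, 44 mm above the bench, to 80 mm above it, with a 31 mm wide, 3 to 4 mm high foot. At closed it stands 20 mm towards the spigot from the middle of the box, on its centre line.
- small_knob (a point): Centre of the top face of the black round knob (20 mm across, top 80 mm above the bench) on the shutter of the smaller gate, a similar box 125 x 78 x 40 mm. This gate's shutter stands fully open at the start and is to stay as it is.

How it is judged (in metres and radians):
At the end, for the whole second after the job is handed in: The larger gate's shutter rests in its half-open notch, within 10 mm (0.025 to 0.045 m on its slide), released and still, and the smaller gate's shutter is within 12 mm of where it was (value of joint large_shutter between 0.025 and 0.045 m and velocity of joint large_shutter between -0.01 and 0.01 m/s and distance of small_knob from where it was at the start of the episode below 0.012 m); the robot touches nothing.
It fails at once if the larger gate's shutter is run past the half-open notch (more than 20 mm beyond it) (value of joint large_shutter above 0.055 m).
It fails at once if the smaller gate's shutter is shifted by more than 12 mm (distance of small_knob from where it was at the start of the episode above 0.012 m).
It also fails if it takes over 32 s, if anything falls off the work surface, if the arm or the gripper's body presses on something with over 40 N, if the wrist force passes 120 N, or if a joint passes its speed limit or range.

## Robot

A 6-joint arm with a two-finger parallel gripper is mounted at the origin on a cart in front of the work surface, level with it; the furniture and walls round the work are solid. World frame = base frame: x ahead of the robot, y to its left, z up, the work surface at z = 0. Lengths are in m, angles in degrees, forces in N, time in s.
With the tool pointing down it reaches from about 0.375 to 0.9 m from the base axis. Payload 3.1 kg.
Tool frame: the origin (TCP) lies between the finger pads; the fingertips stand 22 mm ahead of it and the grasp point (between the pads) lies 3 mm ahead of it; z points along the fingers, y is the line along which they close (so a half turn about z gives the same grasp; the last joint's range is limited). The gripper opens to 87 mm and grips with 3 to 60 N. Pads are 19 mm wide; open, the fingers measure 117 mm over their backs; the gripper's body (75 mm by 190 mm) begins 51 mm behind the grasp point.
Start: joints at [56.58, 30.224, 82.088, -0, 67.689, -10.227], TCP at [0.246, 0.574, 0.245] pointing down, gripper open.
Joint ranges: [-176.69, 176.69], [-43.24, 126.21], [12.49, 139.97], [-82, 262], [0, 151.66], [-163.58, 163.58]. Speed limits (degrees/s): [159.86, 159.86, 180, 180, 180, 180].

## Interface

Orientations are given as a 3x3 rotation matrix whose columns are the frame's x, y, z axes.
In Python, from rig import bot, capture, search_frame, outline_of, spot_point gives the robot as it stands.
- The arm moves only by the tool jog_arm, never from a script. Its argument "rows" is text: rows parted by semicolons, each of 7 numbers parted by spaces: the opening, from 0 (shut) to 1 (fully open), then the shift along the tool's x, y, z as a fraction of full scale, then the turn, a rotation vector about the tool's x, y, z as a fraction of full scale. A call has 1 to 20 rows; each row is the pose to reach, as a shift and turn from the pose commanded when the call began, along the tool's axes at that moment; what a row does not reach only later rows make up. Full scale, the value 1, is 0.5 m for a shift and pi/4 rad for a turn. A row lasts 1/12 s, in which the tool goes at most 41.7 mm and 7.16 degrees, less where a joint would pass 70% of its speed; a pose out of reach is approached as far as the arm can. A call with a number of a shift or a turn outside -1 to 1 is refused whole. A call with a gripper value outside its range is refused whole. The fingers move at their own pace and stop on an object; the grip force is fixed at half the most. Time passes only in rows, so rows that repeat a pose let the fingers close. It gives the time, the measured TCP pose, the force, the opening and the grip force at its end, in the units of the state.
- bot.read_state(): the state, without advancing time (a new reading comes with each control period).
- capture(name): name is "scene" or "top" or "wrist"; returns a dict with "pixels" (480x640x3 uint8, red, green, blue), "fx", "fy", "cx", "cy" (pixels), "R" (3x3) and "t" (3): a world point X has camera coordinates R X + t; the wrist camera has in their place "mount" (4x4, takes a point from camera to tool coordinates, whose origin is the TCP and whose axes are the flange's). Camera axes: x right, y down, z forward; pixel columns grow to the right and rows downward; lengths in m; the calibration is good to about 2 mm. A picture is of the moment at which its call begins: read the wrist's pose just before it. There is no depth.
- bot.hand_in(): hands the job in; it is judged then, once.
Trained networks look in a picture, given as the dict that the camera call returned (one of the last four; its "shot" number tells which), for a name from the list of things; names that differ only in an ending like _2 or _b are one class to them, and where a whole thing is asked for, a point or a joint stands for the part that bears it (a point fixed in the world has none). Each returns a list of dicts, best first, with "conf" (0 to 1); they miss things now and then, are a little off and sometimes report something else, mostly with a low value. They report only what shows in the picture. A call takes as long as a camera call.
- search_frame(label, picture): "point" ([x, y, z] in m, in world coordinates, good to about 4 mm: the middle of the surface that is visible of it).
- outline_of(label, picture): "region" (480x640 bool, what is visible of it).
- spot_point(label, picture): "point" ([x, y, z] in m, in world coordinates, good to about 4 mm: a listed point, or the origin of a listed thing).
The state is a dict: "time_s": time; "joint_positions": joint angles; "qvel": joint speeds; "tau": joint torques, N m; "position": TCP position; "tcp_rot": TCP orientation; "force": force on the tool from outside, world axes, zero at the start; "moment": the same for the moment, N m; "opening": opening from 0.0 (shut) to 1.0 (fully open); "grasp_force": force on a finger pad.
Only numpy, scipy, OpenCV 4.12 (cv2) and the standard library are available. Lean on these libraries where they do the work, as an engineer would, in place of code of your own. Each camera call takes 0.05 s, during which the arm holds its last target. There are 200 camera calls.

## Working session

There is one attempt and no reset: what is moved stays moved. The work goes in short steps, Python scripts to look and compute and a tool call to move; the robot and the scene stay as the last step left them, time stands still between calls to the robot, and variables do not carry over. Pictures are saved under pics/ and viewed, at most 10 in all, crops included, and the job is handed in when it is done.

Besides the shell and the picture viewer there is one more tool, called after ">>>" as name(argument=value, ...) on one line, values as JSON. jog_arm: Moves the arm, as the interface text tells. Its arguments: {"type":"object","properties":{"rows":{"type":"string"}},"required":["rows"]}

```bash
mkdir -p pics; python3 - <<'E'
from rig import bot,capture,search_frame,outline_of,spot_point
import cv2,numpy as np
s=bot.read_state();print(s['time_s'],s['position'],np.round(s['tcp_rot'],3).tolist(),s['opening'])
ims=[]
for n in ['scene','top']:
    p=capture(n);ims.append(p['pixels'])
    cv2.imwrite(f'pics/{n}0.png',p['pixels'][:,:,::-1])
    for l in ['large_knob','small_knob','large_gate']:
        for r in spot_point(l,p)[:2]:
            X=np.array(r['point']);c=np.array(p['R'])@X+p['t'];print(n,l,np.round(X,4),round(r['conf'],2),'px',round(p['fx']*c[0]/c[2]+p['cx']),round(p['fy']*c[1]/c[2]+p['cy']))
    print(n,'cam',np.round(-np.array(p['R']).T@p['t'],3))
    for r in outline_of('large_knob',p)[:2]:
        m=r['region'];y,x=np.nonzero(m);print('outl',r['conf'],x.min(),x.max(),y.min(),y.max())
E
```

```text
0.0 [0.24574799 0.57393077 0.24358293] [[-0.919, 0.394, -0.001], [0.394, 0.919, -0.002], [0.0, -0.002, -1.0]] 1.0017211600472042
scene large_knob [ 0.4639 -0.1673  0.0781] 0.8 px 398 272
scene small_knob [0.3965 0.2172 0.0801] 0.91 px 216 230
scene large_gate [ 0.4452 -0.163   0.0006] 0.61 px 388 315
scene cam [-0.248 -0.574  0.508]
outl 0.65 372 434 269 304
top large_knob [ 0.4623 -0.1723  0.0816] 0.82 px 411 224
top small_knob [0.4004 0.2081 0.0773] 0.72 px 216 258
top large_gate [ 4.458e-01 -1.592e-01  4.000e-04] 0.96 px 397 235
top cam [0.377 0.011 0.946]
outl 0.69 385 432 192 240
```

View pics/scene0.png

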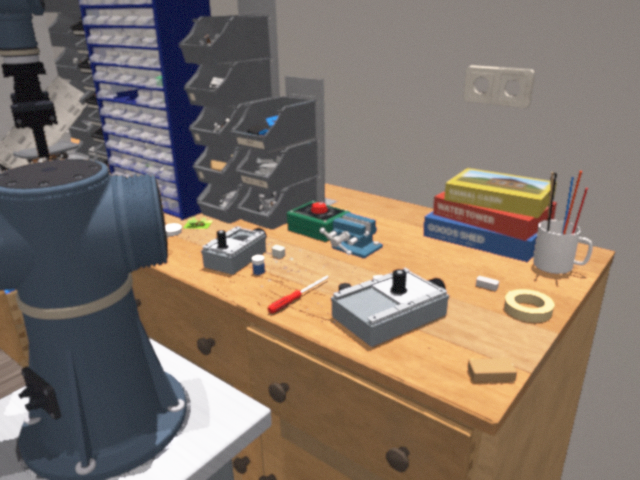

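View pics/top0.png

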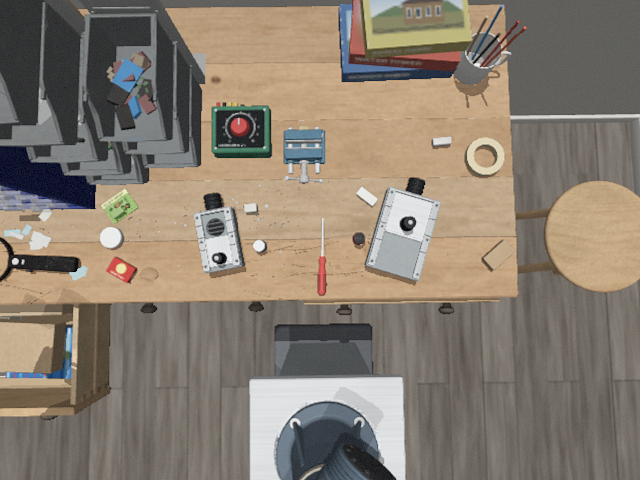

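The scene view shows the knob of the larger gate at about (400,280), and the top view shows it at (408,223). Its spigot is at (415,186), so the gate's x axis is roughly 14° clockwise of world x. The two views agree on a knob height of about 80 mm. I'll set out along a bent path and then look from above.

>>> jog_arm(rows="1 -0.2 -0.39 0 0 0 0; 1 -0.2 -0.39 0 0 0 0; 1 -0.2 -0.39 0 0 0 0; 1 -0.2 -0.39 0 0 0 0; 1 -0.2 -0.39 0 0 0 0; 1 -0.2 -0.39 0 0 0 0; 1 -0.77 -0.92 0 0 0 -0.2; 1 -0.77 -0.92 0 0 0 -0.2; 1 -0.77 -0.92 0 0 0 -0.2; 1 -0.77 -0.92 0 0 0 -0.2; 1 -0.77 -0.92 0 0 0 -0.2; 1 -0.77 -0.92 0 0 0 -0.2; 1 -0.77 -0.92 0 0 0 -0.2; 1 -0.77 -0.92 0 0 0 -0.2; 1 -0.77 -0.92 0 0 0 -0.2; 1 -0.77 -0.92 0 0 0 -0.2; 1 -0.77 -0.92 0 0 0 -0.2; 1 -0.77 -0.92 0 0 0 -0.2; 1 -0.77 -0.92 0 0 0 -0.2")

```text
time_s: 2.08
position: [0.4182, 0.0007, 0.2444]
tcp_rot: [[-0.969, 0.245, -0.001], [0.245, 0.969, 0.001], [0.001, 0.001, -1.0]]
force: [0.2, 0.5, 0.7]
opening: 1.0
grasp_force: 0.0
```

>>> jog_arm(rows="1 -0.14 -0.31 0 0 0 0; 1 -0.14 -0.31 0 0 0 0; 1 -0.14 -0.31 0 0 0 0; 1 -0.14 -0.31 0 0 0 0; 1 -0.14 -0.31 0 0 0 0; 1 -0.14 -0.31 0 0 0 0; 1 -0.14 -0.31 0 0 0 0")

```text
time_s: 2.67
position: [0.4479, -0.1654, 0.2442]
tcp_rot: [[-0.97, 0.244, -0.002], [0.244, 0.97, 0.002], [0.002, 0.002, -1.0]]
force: [-0.3, -0.1, -0.7]
opening: 1.0
grasp_force: 0.0
```

```bash
cat > look.py <<'E'
from rig import bot,capture,spot_point,outline_of
import cv2,numpy as np,sys
s=bot.read_state();R=np.array(s['tcp_rot']);P=np.array(s['position'])
print(s['time_s'],P.round(4),R.round(3).tolist(),s['force'],s['opening'])
p=capture('wrist');M=np.array(p['mount']);C=R@M[:3,3]+P;A=R@M[:3,:3]
print('cam',C.round(4))
def px(X): c=A.T@(np.array(X)-C); return round(p['fx']*c[0]/c[2]+p['cx'],1),round(p['fy']*c[1]/c[2]+p['cy'],1)
for l in ['large_knob','large_gate']:
    for r in spot_point(l,p)[:2]: print(l,np.round(r['point'],4),round(r['conf'],2),px(r['point']))
for r in outline_of('large_knob',p)[:1]:
    y,x=np.nonzero(r['region']);print('outl',r['conf'],x.min(),x.max(),y.min(),y.max())
cv2.imwrite('pics/%s.png'%sys.argv[1],p['pixels'][:,:,::-1])
np.savez('%s.npz'%sys.argv[1],A=A,C=C,K=[p['fx'],p['fy'],p['cx'],p['cy']])
E
python3 look.py w1
```

```text
2.6667 [ 0.4479 -0.1654  0.2442] [[-0.97, 0.244, -0.002], [0.244, 0.97, 0.002], [0.002, 0.002, -1.0]] [-0.34939472 -0.05432503 -0.6989387 ] 0.9998595216276678
cam [ 0.3673 -0.1453  0.3838]
large_knob [ 0.4625 -0.1701  0.0765] 0.87 (np.float64(312.2), np.float64(244.5))
large_gate [ 0.4466 -0.162  -0.001 ] 0.68 (np.float64(316.7), np.float64(200.7))
large_gate [ 0.4638 -0.1716  0.0751] 0.21 (np.float64(310.7), np.float64(246.0))
outl 0.76 267 367 199 298
```

View pics/w1.png

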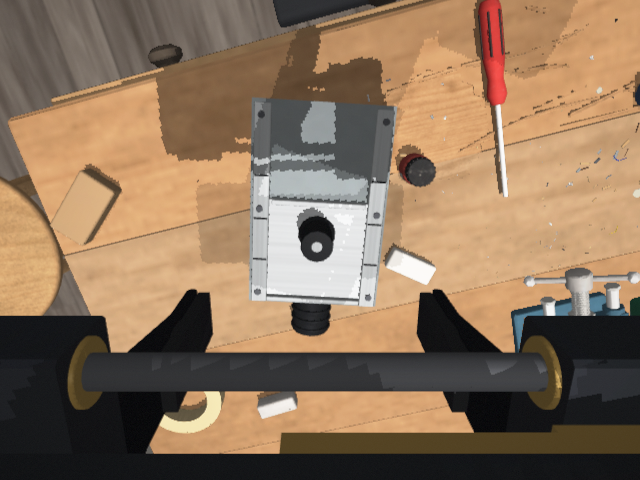

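The wrist view shows the knob's top face centred near (317,246). The rails run from about (258,100)–(258,298) and (393,108)–(376,304), with the spigot at (311,320). I'll turn these pixels into world positions.

```bash
python3 - <<'E'
import numpy as np
d=np.load('w1.npz');A,C,K=d['A'],d['C'],d['K']
def ray(u,v): return A@np.array([(u-K[2])/K[0],(v-K[3])/K[1],1])
def at(u,v,z): r=ray(u,v);return (C+r*(z-C[2])/r[2]).round(4)
print('knob',at(317,246,.08))
for a,b in [((253,99),(252,300)),((396,108),(378,306))]:
    p,q=at(*a,.047),at(*b,.047);v=q-p;print(p,q,np.linalg.norm(v),np.degrees(np.arctan2(v[1],v[0])))
# two-view height with top camera, knob top at ~ (408,221)
from rig import capture
p=capture('top');R=np.array(p['R']);C2=-R.T@p['t']
r2=R.T@np.array([(408-p['cx'])/p['fx'],(221-p['cy'])/p['fy'],1]);r1=ray(317,246)
s=np.linalg.lstsq(np.c_[r1,-r2],C2-C,rcond=None)[0];print(C+r1*s[0],C2+r2*s[1])
E
```

```text
knob [ 0.4634 -0.1667  0.08  ]
[ 0.3499 -0.1875  0.047 ] [ 0.5078 -0.2353  0.047 ] 0.16497651347994965 -16.842283795107694
[ 0.3823 -0.0848  0.047 ] [ 0.54   -0.1308  0.047 ] 0.16427200004869977 -16.261599852450985
[ 0.46819756 -0.16770597  0.06500045] [ 0.4695027  -0.16974047  0.06555678]
```

>>> jog_arm(rows="1 -0.03 0 0.1 0 0 0.055; 1 -0.03 0 0.2 0 0 0.055; 1 -0.03 0 0.23 0 0 0.055; 1 -0.03 0 0.23 0 0 0.055; 1 -0.03 0 0.27 0 0 0.055; 1 -0.03 0 0.3 0 0 0.055; 1 -0.03 0 0.33 0 0 0.055; 1 -0.03 0 0.33 0 0 0.055; 1 -0.03 0 0.33 0 0 0.055")

```text
time_s: 3.67
position: [0.4635, -0.1708, 0.0806]
tcp_rot: [[-0.958, 0.286, 0.0], [0.286, 0.958, -0.0], [-0.0, -0.0, -1.0]]
force: [-1.0, 0.2, -0.0]
opening: 1.002
grasp_force: 0.0
```

```bash
python3 look.py w2
```

```text
3.6667 [ 0.4635 -0.1708  0.0806] [[-0.958, 0.286, 0.0], [0.286, 0.958, -0.0], [-0.0, -0.0, -1.0]] [-1.04320426  0.22879069 -0.01337509] 1.001568252453991
cam [ 0.3836 -0.147   0.22  ]
large_gate [ 0.4466 -0.1622  0.001 ] 0.82 (np.float64(320.4), np.float64(233.8))
outl 0.98 230 416 239 405
```

View pics/w2.png

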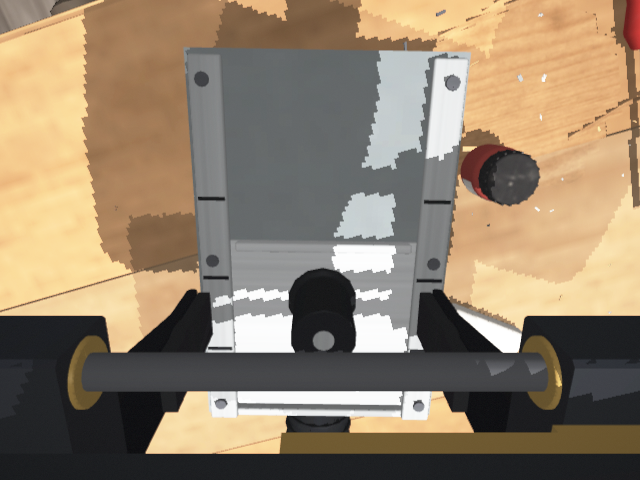

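The knob sits centred between the fingers, with its top at about (323,340). The gate is square to the tool, and the plate's lip is at row 243. Closing.

>>> jog_arm(rows="0 0 0 0 0 0 0; 0 0 0 0 0 0 0; 0 0 0 0 0 0 0; 0 0 0 0 0 0 0; 0 0 0 0 0 0 0; 0 0 0 0 0 0 0; 0 0 0 0 0 0 0; 0 0 0 0 0 0 0; 0 0 0 0 0 0 0; 0 0 0 0 0 0 0; 0 0 0 0 0 0 0; 0 0 0 0 0 0 0")

```text
time_s: 4.87
position: [0.4628, -0.1674, 0.0794]
tcp_rot: [[-0.957, 0.29, -0.001], [0.29, 0.957, 0.006], [0.003, 0.006, -1.0]]
force: [4.6, 12.1, 2.9]
opening: 0.267
grasp_force: 30.0
```

>>> jog_arm(rows="0 0.007 0.006 0 0 0 0; 0 0.014 0.006 0 0 0 0; 0 0.021 0.006 0 0 0 0; 0 0.028 0.006 0 0 0 0; 0 0.035 0.006 0 0 0 0; 0 0.042 0.006 0 0 0 0; 0 0.048 0.006 0 0 0 0; 0 0.053 0.006 0 0 0 0; 0 0.058 0.006 0 0 0 0; 0 0.062 0.006 0 0 0 0; 0 0.066 0.006 0 0 0 0; 0 0.07 0.006 0 0 0 0; 0 0.07 0.006 0 0 0 0; 0 0.07 0.006 0 0 0 0; 0 0.07 0.006 0 0 0 0")

```text
time_s: 6.12
position: [0.4299, -0.1569, 0.0794]
tcp_rot: [[-0.958, 0.288, -0.001], [0.288, 0.958, 0.002], [0.002, 0.002, -1.0]]
force: [2.4, 7.4, -0.3]
opening: 0.274
grasp_force: 30.0
```

```bash
python3 look.py w3
```

```text
6.1167 [ 0.4299 -0.1569  0.0794] [[-0.958, 0.288, -0.001], [0.288, 0.958, 0.002], [0.002, 0.002, -1.0]] [ 2.40040023  7.40896665 -0.29665705] 0.2737852568600136
cam [ 0.3502 -0.1332  0.219 ]
large_knob [ 0.4284 -0.1613  0.079 ] 0.95 (np.float64(301.4), np.float64(342.3))
large_gate [ 4.471e-01 -1.622e-01  2.000e-04] 0.81 (np.float64(313.5), np.float64(297.2))
outl 0.81 222 408 242 406
```

View pics/w3.png

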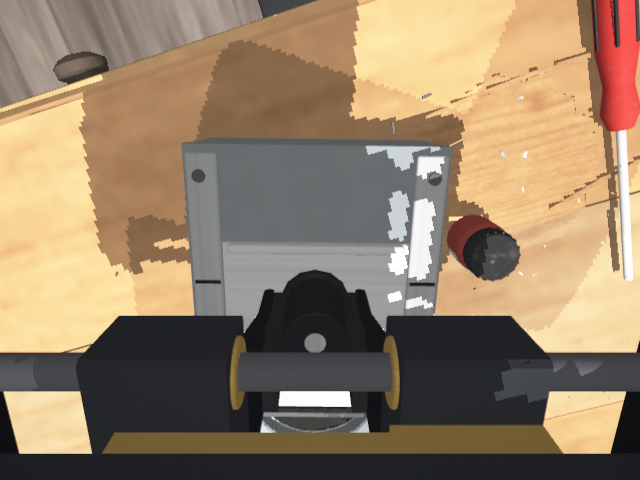

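The plate came along: its lip is still at row 245 while the box has shifted about 95 px, the tool has travelled 34.5 mm and the port is half uncovered. Letting go and rising.

>>> jog_arm(rows="1 0 0 0 0 0 0; 1 0 0 0 0 0 0; 1 0 0 0 0 0 0; 1 0 0 0 0 0 0; 1 0 0 0 0 0 0; 1 0 0 0 0 0 0; 1 0 0 0 0 0 0; 1 0 0 0 0 0 0; 1 0 0 -0.05 0 0 0; 1 0 0 -0.1 0 0 0; 1 0 0 -0.18 0 0 0; 1 0 0 -0.26 0 0 0; 1 0 0 -0.33 0 0 0; 1 0 0 -0.33 0 0 0; 1 0 0 -0.33 0 0 0")

```text
time_s: 7.57
position: [0.4316, -0.1588, 0.2466]
tcp_rot: [[-0.958, 0.287, 0.005], [0.287, 0.958, -0.003], [-0.006, -0.002, -1.0]]
force: [-0.3, -0.1, -0.5]
opening: 1.001
grasp_force: 0.0
```

```bash
python3 look.py w4
```

```text
7.5667 [ 0.4316 -0.1588  0.2466] [[-0.958, 0.287, 0.005], [0.287, 0.958, -0.003], [-0.006, -0.002, -1.0]] [-0.33925057 -0.14698043 -0.48311484] 1.00051967216562
cam [ 0.351  -0.1345  0.3856]
large_gate [ 0.4441 -0.1615  0.0019] 0.6 (np.float64(315.5), np.float64(214.5))
outl 0.6 268 367 177 274
```

View pics/w4.png

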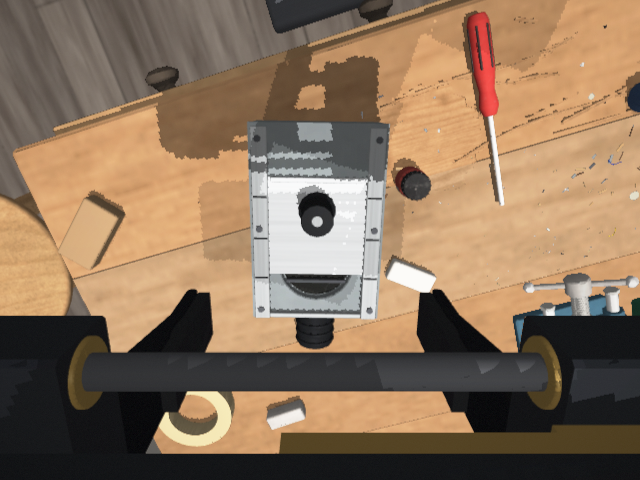

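The knob's top face is at (317,221), 22 mm short of centre towards the robot, and the port is half uncovered at (316,285). I'll check the knob's travel in world coordinates and hand in if it fits.

```bash
python3 - <<'E'
import numpy as np
from rig import bot
def at(f,u,v,z):
    d=np.load(f);A,C,K=d['A'],d['C'],d['K'];r=A@np.array([(u-K[2])/K[0],(v-K[3])/K[1],1]);return C+r*(z-C[2])/r[2]
a,b=at('w1.npz',317,246,.08),at('w4.npz',317,221,.08)
t=np.linalg.norm(a-b);print(a,b,t)
if .029<t<.041: print(bot.hand_in())
E
```

```text
[ 0.46344845 -0.16665093  0.08      ] [ 0.43024208 -0.1563681   0.08      ] 0.034762043326749176
the job is handed in; nothing more can be done
None
```

I slid the larger gate's shutter about 35 mm off its port into the half-open notch, let go and moved the arm clear; the arm stayed clear of the smaller gate, and the job is handed in with no verdict shown.

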